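# Refit a bench steamer's click-stop filler cap

### The arm

A 6-joint arm with a two-finger parallel gripper is mounted at the origin on the work surface. World frame = base frame: x ahead of the robot, y to its left, z up, the work surface at z = 0. Lengths are in m, angles in rad, forces in N, time in s.
With the tool pointing down it reaches from about 0.3 to 0.775 m from the base axis. Payload 14.6 kg.
Tool frame: the origin (TCP) lies on the centre line of the jaws, within the pads' length; the fingertips stand 11 mm ahead of it and the grasp point (between the pads) lies 8 mm behind it; y points along the fingers, x is the direction in which the jaws open and shut, and the axes are right-handed (so a half turn about y gives the same grasp; the last joint's range is limited). The gripper opens to 94 mm and grips with 3 to 60 N. Pads are 16 mm wide; open, the fingers measure 119 mm over their backs; the gripper's body (75 mm by 177 mm) begins 78 mm behind the grasp point.
Start: joints at [-1.301, 0.3, 1.521, -0, 1.321, -0.067], TCP at [0.182, -0.519, 0.216] pointing down, gripper open.
Joint ranges: [-3.03, 3.03], [-0.79, 2.21], [0.23, 2.52], [-1.04, 4.18], [0, 3.07], [-2.55, 2.55]. Speed limits (rad/s): [2.22, 2.22, 2.57, 3.14, 3.14, 3.14].

### API

Orientations are given as [roll, pitch, yaw] about the fixed x, y, z axes, in that order (R = Rz(yaw) Ry(pitch) Rx(roll)).
In Python, from station import ctrl, imaging gives the robot as it stands. The module is installed in compiled form; this text tells all that it offers.
- The arm moves only by the tool apply_moves, never from a script. Its argument "deltas" is a list of rows, each an object with "dp": the shift along the tool's x, y, z in m, a list of three; "roll": the turn about the tool's y in rad; "grip": the closure, from -1 (fully open) to 1 (shut). In form: [{"dp": [tx, ty, tz], "roll": roll, "grip": grip}, ...]. A call has 1 to 10 rows; each row shifts and turns the commanded pose from where the row before left it, along the tool's axes as they then stand; what a row does not reach is not made up. A row lasts 1/8 s, in which the tool goes at most 62.5 mm and 10.7 degrees, less where a joint would pass 70% of its speed; a pose out of reach is approached as far as the arm can. A call with a gripper value outside its range is refused whole. The fingers move at their own pace and stop on an object; "newtons" is the grip in N (left out, the last holds). Time passes only in rows, so rows that do not move let the fingers close. It gives the time, the measured TCP pose, the force and the opening at its end, in the units of the state.
- ctrl.get_obs(): the state, without advancing time (a new reading comes with each control period).
- imaging.camera(name): name is "scene" or "top"; returns the picture (420x560x3 uint8, blue, green, red); there is no depth.
- imaging.camera_info(name): a dict with "K" (3x3 intrinsics, pixels), "world_from_camera" (4x4, takes a point from camera to world coordinates). Camera axes: x right, y down, z forward; pixel columns grow to the right and rows downward; lengths in m; the calibration is good to about 2 mm. A picture is of the moment at which its call begins. camera_info takes no time and is no camera call.
- ctrl.hand_in(): hands the job in, once; it reports no verdict.
The state is a dict: "time_s": time; "qpos": joint angles; "joint_vel": joint speeds; "tau": joint torques, N m; "ee_pos": TCP position; "eef_rot": TCP orientation; "force": force on the tool from outside, world axes, zero at the start; "moment": the same for the moment, N m; "grip_width": finger opening in m.
Only numpy, scipy, OpenCV 4.12 (cv2) and the standard library are available. Lean on these libraries where they do the work, as an engineer would, in place of code of your own. Each camera call takes 0.05 s, during which the arm holds its last target. There are 200 camera calls.

### The job

The bench steamer has just been filled and its filler cap lies beside it: set the cap in the filler neck with its lugs in the notches, press it down gently against its spring and turn it clockwise under the flange to the stop, then go on turning until its ratchet clicks and slips. It must not click before the stop; stop turning at the first click, let go, and leave the other things on the bench alone. Never push or pry hard on the neck (45 N is too much), and do not lean the gripper on the steamer.

Things in the scene. Friction and masses are not known exactly. Their poses are not given: they have to be found in the camera images.
- cap: Steel core of the loose black filler cap. Whole cap: 57 mm across, 49.5 mm high, about 0.16 kg. Origin: centre of the spigot's foot (on the bench at the start), z up. Spigot 37.4 mm diameter, 14 mm long, foot chamfered 2 mm, with two lugs along the core's +x and -x (half a turn gives the same). Shell and grip bar sit on the core and drive it through a click ratchet.
- lug (a point): Outer face of the core's +x lug, 24.6 mm from the axis, 5 mm above cap's origin; the other lug is opposite. Each is 10 mm wide and 5 mm high (2.5 to 7.5 mm above that origin). They are hidden from above by the shell, but lie in line with the grip bar until the ratchet slips.
- seal_face (a point): Centre of the underside of the cap's rubber seal disc (54 mm across), 10 mm above cap's origin when free. It meets the neck's rim and is pushed up along the core against a spring: 4 N to begin, 2 N more per mm, 4 mm of travel, solid at 12 N. It turns freely on the core, so rubs little.
- bar (a point): On the cap's axis in the grip bar, 40 mm above cap's origin. The bar is a straight black fin across the top of the round shell: 52 mm long along this point's x, 14 mm thick along y, 22 mm high (27.5 to 49.5 mm above cap's origin). The shell below is 57 mm across. A small grey mark shows the bar's +x end. The axes turn with the shell.
- bar_end (a point): In the grip bar, 24 mm from the axis at its +x end, turning with the shell. Its turn clockwise from the core's +x (lug) is the ratchet's slip: 0 at the start, 30 degrees a click (12 a turn). The ratchet slips at about 0.45 N m, either way, and jerks into the next click; below that it drives the core rigidly. It also slips if the lugs are held anywhere short of the stop.
- steamer: White bench steamer, 230 mm (x) by 300 mm (y), steel top 140 mm above the bench, which it stands on and cannot be shifted along; origin under its centre. Black carrying handle along its x at y = -85 mm, up to 181 mm high; nothing else near the neck is higher than 165 mm. A hose leaves its -y side.
- neck (a point): Centre of the steel filler neck's mouth in the plane of its rim, 168 mm above the bench, axes as the steamer's, x along the notches; at x = -35, y = 65 mm of the steamer. Neck 58 mm outside; mouth 40 mm through a flange 4 mm thick, 52 mm wide below it, 28 mm deep. When the seal first meets the rim, cap's origin is 10 mm below this point and the lugs are still in the notches.
- notch (a point): Middle of the neck's +x notch, 23 mm from the axis, in the rim plane; the other is opposite; each 13 mm wide, out to 26 mm from the axis. With the seal on the rim the lugs need 1.5 mm more (7 N in all) to get below the flange; 4 mm is the most. Then the cap turns clockwise from above (never anticlockwise), rubbing by 0.1 N m at most, to solid stops on a hidden inner ring.
- stop_level (a point): On the neck's axis 9 mm below the rim, at the height of the inner ring that carries the solid stops under the flange, out of sight. It was set when the steamer was built: the stop lies 40 to 125 degrees clockwise past the notch, different on each machine, and its setting cannot be seen or read. Let go past the notches, the cap is lifted against the flange (cap's origin 11.5 mm below neck) and stays.
- sanding_block: Bystander: cork sanding block 110 x 65 x 30 mm, origin under its centre.
- glue: Bystander: white glue bottle 54 mm across, 150 mm high, origin under its centre.
- chair_rail: Bystander: wooden chair rail 35 x 360 x 18 mm lying along its y, origin under its centre.
- wax_tin: Bystander: round brass-coloured wax tin 87 mm across, 34 mm high, origin under its centre.
Mind the look-alikes: they are no part of the job. There is more than one size of the cap; the job needs the middle-sized.

How it is judged:
On the way, in this order (a step that is already met when the one before it is completed fails the run):
1. The cap sits upright in the neck with its lugs in the notches, not yet clicked (z of cap in the frame of neck below -0.0085 m and horizontal distance between cap and neck below 0.003 m and angle between cap's own z axis and vertical below 0.08 rad and x of bar_end in the frame of cap above 0.0216 m), for 0.1 s.
2. The lugs are turned clockwise under the flange before any click (z of cap in the frame of neck below -0.0105 m and horizontal distance between cap and neck below 0.003 m and angle between the x axis of cap and the x axis of neck, either way round above 0.35 rad and x of bar_end in the frame of cap above 0.0216 m), for 0.03 s.
3. With the lugs under the flange and held by the stop, the ratchet has clicked (z of cap in the frame of neck below -0.0105 m and horizontal distance between cap and neck below 0.003 m and angle between the x axis of cap and the x axis of neck, either way round above 0.4 rad and x of bar_end in the frame of cap below 0.0216 m), for 0.1 s.
At the end, for the whole second after the job is handed in: The cap is locked in the neck, let go and at rest: upright, within 3 mm of the neck's axis, its foot 10.5 to 13 mm below the rim, its lugs under the flange (23 degrees or more away from the notches), and the shell has slipped by one click (26 to 52 degrees) on the core (all of step 3 and z of cap in the frame of neck above -0.013 m and angle between cap's own z axis and vertical below 0.08 rad and x of bar_end in the frame of cap above 0.0145 m and linear speed of cap below 0.01 m/s); the robot touches nothing.
It fails at once if The ratchet is turned on past its first click (slip over 52 degrees) (x of bar_end in the frame of cap below 0.0145 m).
It fails at once if The cap is forced against the neck with more than 45 N (contact force between cap and steamer above 45 N).
It fails at once if The gripper or arm pushes on the steamer with more than 10 N (contact force between any of the fingers, the arm and steamer above 10 N).
It fails at once if A bystander (sanding block, glue bottle, chair rail or wax tin) is moved by more than 20 mm (distance of any of sanding_block, glue, chair_rail, wax_tin from where it was at the start of the episode above 0.02 m).
It also fails if it takes over 72 s, if anything falls off the work surface, if the arm or the gripper's body presses on something with over 40 N, if the wrist force passes 120 N, or if a joint passes its speed limit or range.

## Working session

There is one attempt and no reset: what is moved stays moved. The work goes in short steps, Python scripts to look and compute and a tool call to move; the robot and the scene stay as the last step left them, time stands still between calls to the robot, and variables do not carry over. Pictures are saved under pics/ and viewed, about 8 in all and at most 12, crops included, and the job is handed in when it is done.

Besides the shell and the picture viewer there is one more tool, called after "Call:" as name(argument=value, ...), one argument or row to a line, values as JSON. apply_moves: Moves the arm, as the interface text tells. Its arguments: {"type":"object","properties":{"deltas":{"type":"array"},"newtons":{"type":"number"}},"required":["deltas"]}

```bash
mkdir -p pics; cat > h.py <<'E'
import numpy as np, cv2
from station import ctrl, imaging
def ray(cam,u,v,z):
    i=imaging.camera_info(cam);K=np.array(i["K"]);T=np.array(i["world_from_camera"])
    d=T[:3,:3]@np.linalg.solve(K,[u,v,1.]);o=T[:3,3]
    return o+d*(z-o[2])/d[2]
def proj(cam,p):
    i=imaging.camera_info(cam);K=np.array(i["K"]);T=np.array(i["world_from_camera"])
    q=K@(np.linalg.inv(T)@np.append(p,1))[:3];return q[:2]/q[2]
E
python3 - <<'E'
from h import *
a=imaging.camera("scene");b=imaging.camera("top")
cv2.imwrite("pics/s0.png",a);cv2.imwrite("pics/t0.png",b)
for c in("scene","top"):
    i=imaging.camera_info(c);print(np.round(i["K"],1).tolist(),np.round(i["world_from_camera"],3).tolist())
print(ctrl.get_obs())
E
```

```text
[[385.6, 0.0, 276.2], [0.0, 385.6, 219.0], [0.0, 0.0, 1.0]] [[0.474, 0.755, -0.454, 0.941], [0.88, -0.401, 0.254, -0.175], [0.01, -0.52, -0.854, 0.94], [0.0, 0.0, 0.0, 1.0]]
[[385.2, 0.0, 277.1], [0.0, 385.2, 209.6], [0.0, 0.0, 1.0]] [[-0.024, -0.992, 0.126, 0.384], [-0.999, 0.021, -0.031, 0.107], [0.028, -0.127, -0.992, 0.976], [0.0, 0.0, 0.0, 1.0]]
{'time_s': 0.1, 'qpos': array([-1.30062236e+00,  3.00394699e-01,  1.52151761e+00, -1.33818677e-05,
        1.32070002e+00, -6.66185369e-02]), 'joint_vel': array([ 3.47282040e-04, -9.89793470e-04, -2.01013905e-03,  8.81222643e-04,
       -2.68467951e-05,  9.63055105e-04]), 'tau': array([ 4.76703008e-04, -5.32640076e+01, -3.53286874e+01,  7.09053339e-02,
        2.34634493e-02, -6.70836562e-05]), 'ee_pos': array([ 0.18167826, -0.51888954,  0.21595508]), 'eef_rot': array([-1.57074138e+00,  1.01827871e-03, -1.23400048e+00]), 'force': array([ 0.31399755, -1.02841071,  0.6146498 ]), 'moment': array([-0.02995255,  0.05666052, -0.00216168]), 'grip_width': 0.09410114517867081}
```

View pics/t0.png

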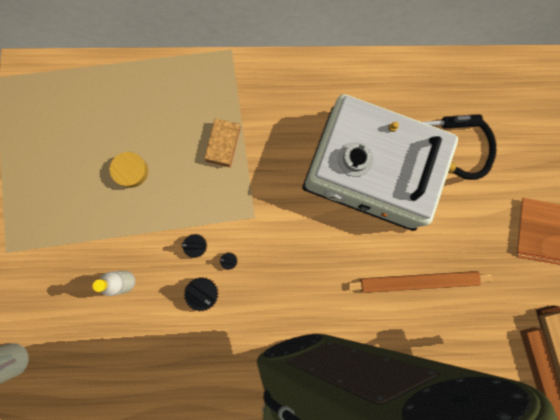

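View pics/s0.png

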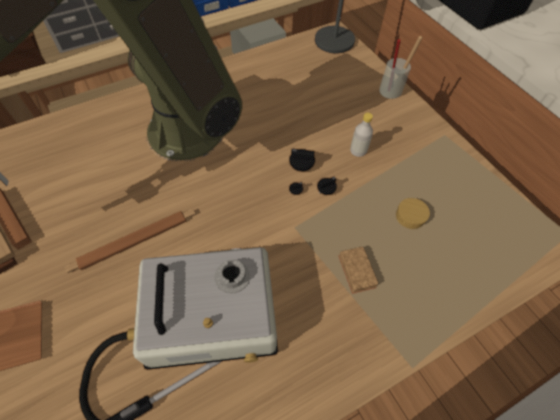

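The top view shows the caps at (194,246) middle, (229,261) small and (201,294) large, with the neck at about (357,156). The middle cap is about 25 px across, which fits 57 mm. I'll enlarge both places.

```bash
python3 - <<'E'
from h import *
b=cv2.imread("pics/t0.png");a=cv2.imread("pics/s0.png")
def crop(im,u,v,r=25,s=8): return cv2.resize(im[v-r:v+r,u-r:u+r],None,fx=s,fy=s,interpolation=cv2.INTER_CUBIC)
def br(x): return np.clip(x.astype(float)*1.0,0,255)**0.6*255**0.4
cv2.imwrite("pics/c0.png",np.hstack([br(crop(b,194,246,18,11)),br(crop(b,357,156,22,9))]))
cv2.imwrite("pics/c1.png",np.hstack([br(crop(a,327,186,18,11)),br(crop(a,232,272,22,9))]))
E
```

```text
[ WARN:0@0.561] global loadsave.cpp:1063 imwrite_ Unsupported depth image for selected encoder is fallbacked to CV_8U.
```

View pics/c0.png

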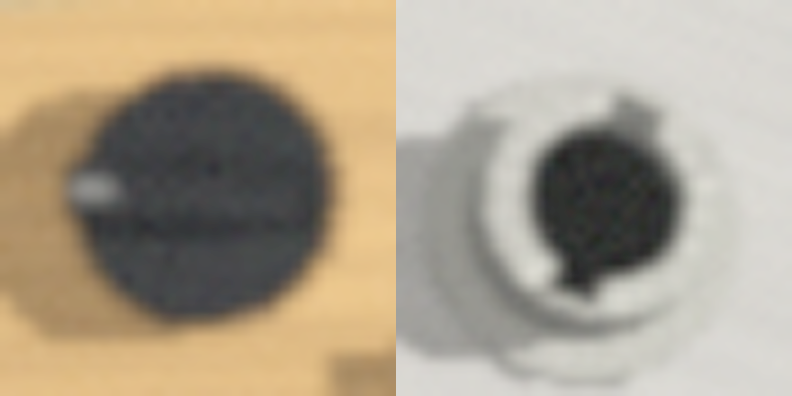

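View pics/c1.png

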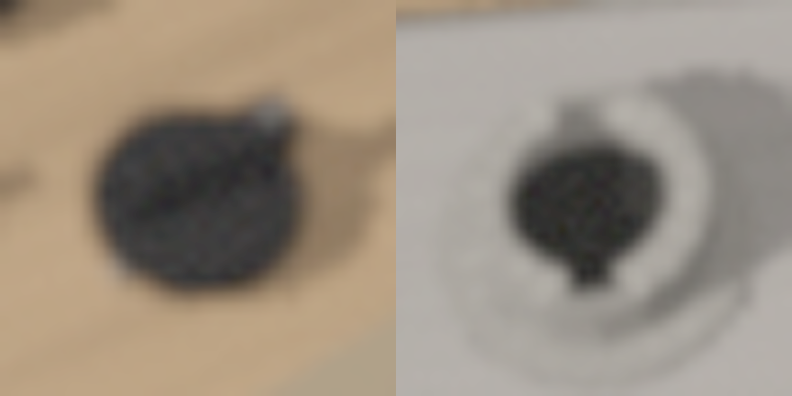

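```bash
python3 - <<'E'
from h import *
T=lambda x,y:(176+x/11,228+y/11); S=lambda x,y:(309+x/11,168+y/11)
NT=lambda x,y:(335+(x-396)/9,134+y/9); NS=lambda x,y:(210+(x-396)/9,250+y/9)
print("shell top z.02",ray("top",*T(207,196),.02)[:2],"scene",ray("scene",*S(198,203),.02)[:2])
print("mark",ray("top",*T(95,188),.0495)[:2],ray("scene",*S(272,112),.0495)[:2])
for n,c,f,ps in(("t","top",NT,[(637,118),(578,285),(607,198)]),("s","scene",NS,[(578,118),(590,285),(584,202)])):
    P=[ray(c,*f(*p),.168)[:2] for p in ps];d=P[0]-P[1];print(n,P,(P[0]+P[1])/2,np.degrees(np.arctan2(d[1],d[0])),np.hypot(*d))
# steamer edge direction from handle in top: ends
a,b=ray("top",433,140,.181),ray("top",419,196,.181);print("handle",np.degrees(np.arctan2(*(a-b)[1::-1])))
print(proj("top",ray("top",433,140,.181)))
E
```

```text
shell top z.02 [0.41941605 0.28223157] scene [0.42403889 0.2837625 ]
mark [0.42060103 0.30093774] [0.42468423 0.30208393]
t [array([ 0.61918313, -0.10510803]), array([ 0.57821001, -0.08870374]), array([ 0.59949295, -0.09680128])] [ 0.59869657 -0.09690589] -21.81954489058857 0.044134990404010886
s [array([ 0.5835933 , -0.08826858]), array([ 0.62426563, -0.10391338]), array([ 0.6043211 , -0.09625077])] [ 0.60392946 -0.09609098] 158.96053156680395 0.04357749277996531
handle -17.90076861693562
[433. 140.]
```

The cap is at about (0.422, 0.283), averaged from two views 4–5 mm apart. Its bar lies at roughly 90°. The neck is at about (0.601, -0.0965) with its notches at -21°. First I'll turn the jaws to yaw 0.

Call:
apply_moves(
  deltas=[
    {"dp":[0,0,0],"roll":-0.1763,"grip":-0.06},
    {"dp":[0,0,0],"roll":-0.1763,"grip":-0.06},
    {"dp":[0,0,0],"roll":-0.1763,"grip":-0.06},
    {"dp":[0,0,0],"roll":-0.1763,"grip":-0.06},
    {"dp":[0,0,0],"roll":-0.1763,"grip":-0.06},
    {"dp":[0,0,0],"roll":-0.1763,"grip":-0.06},
    {"dp":[0,0,0],"roll":-0.1763,"grip":-0.06},
    {"dp":[0.04,0,0.045],"roll":0,"grip":-0.06},
    {"dp":[0.04,0,0.045],"roll":0,"grip":-0.06},
    {"dp":[0.03,0,0.05],"roll":0,"grip":-0.06},
  ],
  newtons=40,
)

```text
time_s: 1.35
ee_pos: [0.2927, -0.3775, 0.2161]
eef_rot: [-1.57, 0.0, 0.0]
force: [2.3, -0.7, 0.6]
grip_width: 0.05
```

Call:
apply_moves(
  deltas=[
    {"dp":[0.02,0,0.055],"roll":0,"grip":-0.06},
    {"dp":[0.02,0,0.055],"roll":0,"grip":-0.06},
    {"dp":[0.02,0,0.055],"roll":0,"grip":-0.06},
    {"dp":[0.02,0,0.055],"roll":0,"grip":-0.06},
    {"dp":[0.02,0,0.055],"roll":0,"grip":-0.06},
    {"dp":[0.01,0,0.055],"roll":0,"grip":-0.06},
    {"dp":[0.01,0,0.055],"roll":0,"grip":-0.06},
    {"dp":[0.01,0,0.055],"roll":0,"grip":-0.06},
    {"dp":[0,0,0.05],"roll":0,"grip":-0.06},
    {"dp":[0,0,0.05],"roll":0,"grip":-0.06},
  ],
)

```text
time_s: 2.6
ee_pos: [0.4213, 0.1627, 0.2163]
eef_rot: [-1.571, 0.0, 0.0]
force: [0.2, -0.8, 0.9]
grip_width: 0.0498
```

Call:
apply_moves(
  deltas=[
    {"dp":[0,0,0.04],"roll":0,"grip":-0.06},
    {"dp":[0,0,0.04],"roll":0,"grip":-0.06},
    {"dp":[0,0.04,0.04],"roll":0,"grip":-0.06},
    {"dp":[0,0.04,0],"roll":0,"grip":-0.06},
    {"dp":[0,0.04,0],"roll":0,"grip":-0.06},
    {"dp":[0,0,0],"roll":0,"grip":-0.06},
  ],
)

```text
time_s: 3.35
ee_pos: [0.4203, 0.2802, 0.0943]
eef_rot: [-1.573, 0.005, 0.0]
force: [0.6, 0.6, 1.5]
grip_width: 0.0497
```

```bash
python3 - <<'E'
from h import *
p=ctrl.get_obs()["ee_pos"];print(p)
ims=[]
for c in("top","scene"):
    im=imaging.camera(c);cv2.imwrite(f"pics/{c}1.png",im)
    u,v=proj(c,[.4217,.283,.06]).round().astype(int);r=30
    k=np.clip((im[v-r:v+r,u-r:u+r]/255.)**.6*255,0,255).astype(np.uint8)
    ims.append(cv2.resize(k,(400,400),interpolation=cv2.INTER_CUBIC));print(c,u-r,v-r,proj(c,p),proj(c,p+[0,0,-.011]))
cv2.imwrite("pics/c2.png",np.hstack(ims))
E
```

```text
[0.42032502 0.28024772 0.09426121]
top 161 214 [189.66797168 244.30450645] [190.61385133 244.48275667]
scene 298 148 [328.48309281 170.20133877] [327.99105535 172.65895053]
```

View pics/c2.png

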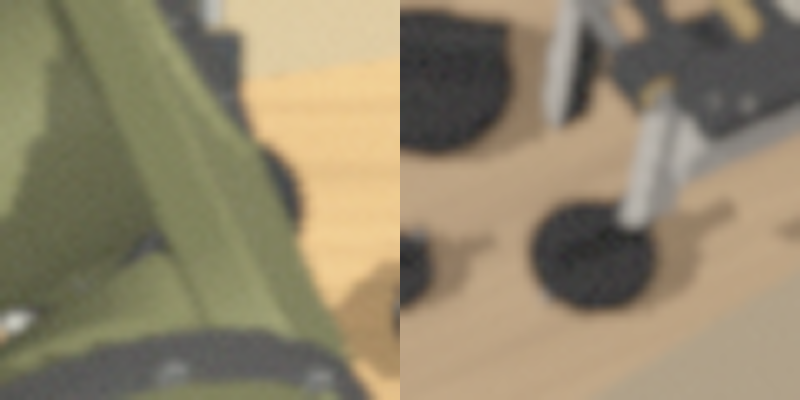

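The scene view shows the fingertips about where the calibration puts them (within 1 px, at about (327.6,173.6)), straddling the cap. I'll descend and grip.

Call:
apply_moves(
  deltas=[
    {"dp":[0.0015,0.02,0.0025],"roll":0,"grip":-0.06},
    {"dp":[0,0.02,0],"roll":0,"grip":-0.06},
    {"dp":[0,0.01,0],"roll":0,"grip":-0.06},
    {"dp":[0,0,0],"roll":0,"grip":-0.06},
    {"dp":[0,0,0],"roll":0,"grip":-0.06},
  ],
)

```text
time_s: 4.08
ee_pos: [0.4237, 0.2837, 0.0476]
eef_rot: [-1.57, -0.001, 0.0]
force: [-0.4, 0.3, -0.3]
grip_width: 0.0498
```

Call:
apply_moves(
  deltas=[
    {"dp":[-0.001,0.006,0],"roll":0,"grip":-0.06},
    {"dp":[0,0,0],"roll":0,"grip":-0.06},
    {"dp":[0,0,0],"roll":0,"grip":-0.06},
  ],
)

```text
time_s: 4.45
ee_pos: [0.4222, 0.2834, 0.0405]
eef_rot: [-1.571, 0.0, 0.0]
force: [-0.2, 0.4, 0.7]
grip_width: 0.0499
```

Call:
apply_moves(
  deltas=[
    {"dp":[0,0,0],"roll":0,"grip":1},
    {"dp":[0,0,0],"roll":0,"grip":1},
    {"dp":[0,0,0],"roll":0,"grip":1},
    {"dp":[0,0,0],"roll":0,"grip":1},
    {"dp":[0,0,0],"roll":0,"grip":1},
  ],
  newtons=20,
)

```text
time_s: 5.08
ee_pos: [0.4221, 0.2834, 0.0404]
eef_rot: [-1.571, 0.0, 0.0]
force: [0.8, -0.5, -0.5]
grip_width: 0.0137
```

Call:
apply_moves(
  deltas=[
    {"dp":[0,0,0],"roll":0,"grip":1},
    {"dp":[0,0,0],"roll":0,"grip":1},
    {"dp":[0,-0.03,0],"roll":0,"grip":1},
    {"dp":[0,-0.05,0],"roll":0,"grip":1},
    {"dp":[0,-0.05,0],"roll":0,"grip":1},
    {"dp":[0,-0.05,0],"roll":0,"grip":1},
    {"dp":[0,-0.02,-0.03],"roll":0,"grip":1},
    {"dp":[0.02,0,-0.04],"roll":0,"grip":1},
    {"dp":[0.02,0,-0.04],"roll":0,"grip":1},
    {"dp":[0.02,0,-0.04],"roll":0,"grip":1},
  ],
  newtons=60,
)

```text
time_s: 6.32
ee_pos: [0.4826, 0.1321, 0.2404]
eef_rot: [-1.571, -0.0, 0.0]
force: [0.2, 0.4, -2.1]
grip_width: 0.0135
```

Call:
apply_moves(
  deltas=[
    {"dp":[0.02,0,-0.04],"roll":0,"grip":1},
    {"dp":[0.02,0,-0.04],"roll":0,"grip":1},
    {"dp":[0.02,0,-0.04],"roll":0,"grip":1},
    {"dp":[0.02,0,-0.04],"roll":0,"grip":1},
    {"dp":[0.02,0,-0.04],"roll":0,"grip":1},
    {"dp":[0.019,0,-0.03],"roll":0,"grip":1},
    {"dp":[0,0,0],"roll":-0.174,"grip":1},
    {"dp":[0,0,0],"roll":-0.174,"grip":1},
    {"dp":[0,0,0],"roll":-0.174,"grip":1},
    {"dp":[0,0,0],"roll":-0.174,"grip":1},
  ],
)

```text
time_s: 7.58
ee_pos: [0.6011, -0.0966, 0.2401]
eef_rot: [-1.57, 0.0, 0.702]
force: [0.4, 0.5, -1.7]
grip_width: 0.0133
```

Call:
apply_moves(
  deltas=[
    {"dp":[0,0,0],"roll":-0.174,"grip":1},
    {"dp":[0,0,0],"roll":-0.174,"grip":1},
    {"dp":[0,0,0],"roll":-0.156,"grip":1},
    {"dp":[0,0,0],"roll":0,"grip":1},
    {"dp":[0,0,0],"roll":0,"grip":1},
  ],
)

```text
time_s: 8.2
ee_pos: [0.6012, -0.0965, 0.2403]
eef_rot: [-1.571, 0.0, 1.197]
force: [-0.2, -0.3, -2.0]
grip_width: 0.0137
```

```bash
python3 - <<'E'
from h import *
o=ctrl.get_obs();p=o["ee_pos"];print(p,o["eef_rot"],o["moment"],o["force"])
ims=[]
for c in("top","scene"):
    im=imaging.camera(c);cv2.imwrite(f"pics/{c}2.png",im)
    u,v=proj(c,[.6013,-.0965,.20]).round().astype(int);r=30
    k=np.clip((im[v-r:v+r,u-r:u+r]/255.)**.6*255,0,255).astype(np.uint8)
    ims.append(cv2.resize(k,(400,400),interpolation=cv2.INTER_CUBIC));print(c,u-r,v-r,proj(c,p),proj(c,p+[0,0,-.04]))
cv2.imwrite("pics/c3.png",np.hstack(ims))
E
```

```text
[ 0.60116636 -0.09653321  0.24027809] [-1.57052491e+00  3.98113439e-05  1.19665032e+00] [-0.01900765 -0.20329385 -0.00259962] [-0.19433355 -0.30687298 -2.01346273]
top 332 121 [366.9156478  145.52744675] [361.94726937 151.12242067]
scene 199 235 [226.83009634 256.7233052 ] [228.73356403 265.07116762]
```

View pics/c3.png

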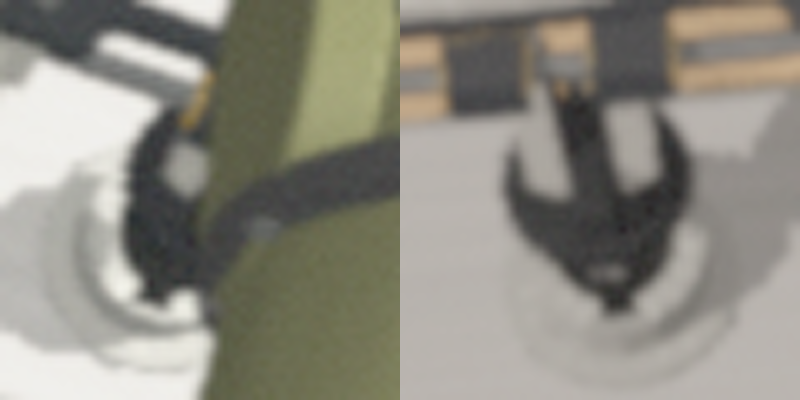

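The cap hangs over the neck. I'll refine the steamer's yaw from its long edges and handle, and lower to about 5 mm above the rim for a close check.

Call:
apply_moves(
  deltas=[
    {"dp":[0,0.012,0],"roll":0,"grip":1},
    {"dp":[0,0.012,0],"roll":0,"grip":1},
    {"dp":[0,0,0],"roll":0,"grip":1},
    {"dp":[0,0,0],"roll":0,"grip":1},
  ],
)

```text
time_s: 8.8
ee_pos: [0.6013, -0.0966, 0.2165]
eef_rot: [-1.571, 0.0, 1.2]
force: [-0.1, 0.3, -0.8]
grip_width: 0.0136
```

```bash
python3 - <<'E'
from h import *
o=ctrl.get_obs();p=o["ee_pos"];print(p,o["moment"],o["force"])
# steamer edges
def edge(cam,f,a,b,z,w=6):
    g=cv2.GaussianBlur(cv2.cvtColor(cv2.imread(f),cv2.COLOR_BGR2GRAY),(3,3),0).astype(np.float32)
    a,b=np.array(a,float),np.array(b,float);d=b-a;n=np.array([-d[1],d[0]])/np.hypot(*d);s=np.arange(-w,w+.1,.25);P=[]
    for t in np.linspace(.12,.88,60):
        q=a+t*d+s[:,None]*n
        v=cv2.remap(g,q[:,0].astype(np.float32)[None],q[:,1].astype(np.float32)[None],1)[0]
        P.append(q[np.argmax(abs(np.gradient(v)))])
    l=cv2.fitLine(np.array(P,np.float32),cv2.DIST_HUBER,0,.01,.01).ravel()
    A=ray(cam,*l[2:],z);B=ray(cam,*(l[2:]+30*l[:2]),z);e=B-A
    return np.degrees(np.arctan2(e[1],e[0]))
print("top long",edge("top","pics/t0.png",(343,96),(457,133),.14),"left",edge("top","pics/t0.png",(343,96),(313,180),.14),"right",edge("top","pics/t0.png",(457,134),(436,215),.14))
print("scene",edge("scene","pics/s0.png",(144,258),(268,251),.14),edge("scene","pics/s0.png",(268,251),(273,325),.14),edge("scene","pics/s0.png",(144,258),(138,340),.14))
im=imaging.camera("scene");cv2.imwrite("pics/scene3.png",im)
def circ(c,r,n=120):
    t=np.linspace(0,2*np.pi,n);return np.array([proj("scene",c+np.array([r*np.cos(x),r*np.sin(x),0])) for x in t])
u0,v0=200,240;k=12
k2=np.clip((im[v0:v0+50,u0:u0+60]/255.)**.6*255,0,255).astype(np.uint8)
D=cv2.resize(k2,None,fx=k,fy=k,interpolation=cv2.INTER_CUBIC)
def dr(P,col): cv2.polylines(D,[np.int32((P-[u0,v0]+.5)*k)],False,col,1)
f=p-[0,0,.0404]
dr(circ(f+[0,0,.0275],.0285),(0,255,255));dr(circ(f+[0,0,.010],.027),(0,255,255))
N=np.array([.6013,-.0965,.168]);dr(circ(N,.020),(0,0,255));dr(circ(N,.029),(0,0,255))
cv2.imwrite("pics/c4.png",D);print(proj("scene",N))
E
```

```text
[ 0.60128749 -0.09657456  0.21652895] [ 0.01723995 -0.11351472 -0.032775  ] [-0.12626291  0.25485493 -0.79930551]
top long -111.84376114119428 left -21.6489683889306 right -21.9716946261946
scene 73.4440021484784 -25.740151838095482 158.1382861422026
[230.19576575 271.35234225]
```

View pics/c4.png

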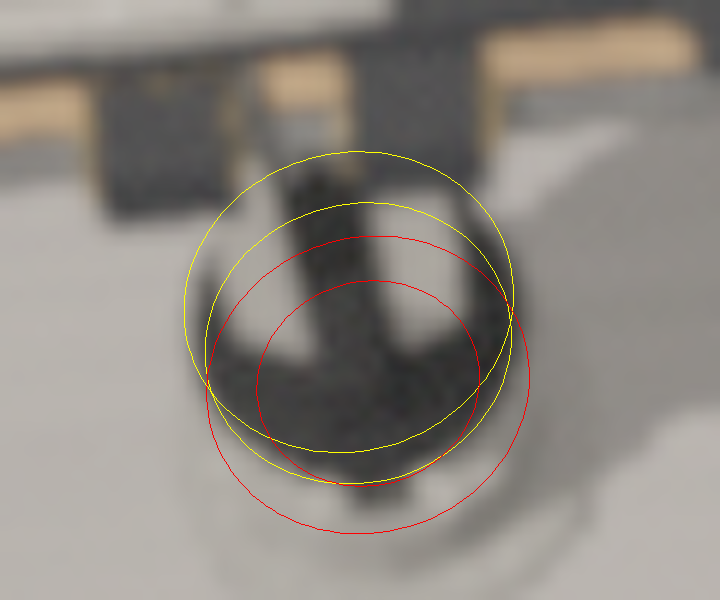

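The steamer yaw reads a consistent -21.8°. The cap's seal and shell appear about 1 px to the right of prediction. Next I'll check the neck against the same overlay in the unobstructed first pictures.

```bash
python3 - <<'E'
from h import *
N=np.array([.6013,-.0965,.168]);out=[]
for cam,f in(("scene","pics/s0.png"),("top","pics/t0.png")):
    im=cv2.imread(f);u,v=proj(cam,N);u0,v0=int(u)-20,int(v)-20;k=10
    D=cv2.resize(im[v0:v0+40,u0:u0+40],None,fx=k,fy=k,interpolation=cv2.INTER_CUBIC)
    t=np.linspace(0,2*np.pi,120)
    for r,col in((.020,(0,0,255)),(.026,(0,160,0)),(.029,(255,0,0))):
        P=np.array([proj(cam,N+[r*np.cos(x),r*np.sin(x),0]) for x in t]);cv2.polylines(D,[np.int32((P-[u0,v0]+.5)*k)],False,col,1)
    a=np.radians(-21.8);P=np.array([proj(cam,N+s*.026*np.array([np.cos(a),np.sin(a),0])) for s in(-1,1)]);cv2.polylines(D,[np.int32((P-[u0,v0]+.5)*k)],False,(0,160,0),1)
    out.append(D)
    # dark bore ellipse by threshold
    g=cv2.resize(cv2.cvtColor(im,cv2.COLOR_BGR2GRAY)[v0:v0+40,u0:u0+40],None,fx=k,fy=k,interpolation=cv2.INTER_CUBIC)
    m=cv2.morphologyEx((g<75).astype(np.uint8),cv2.MORPH_OPEN,np.ones((90,90)))
    c=max(cv2.findContours(m,0,1)[0],key=cv2.contourArea);print(cam,cv2.fitEllipse(c),((proj(cam,N)-[u0,v0]+.5)*k))
cv2.imwrite("pics/c5.png",np.hstack(out))
E
```

```text
scene ((211.29933166503906, 214.82476806640625), (138.71507263183594, 154.3754119873047), 81.03340911865234) [206.95765754 208.52342251]
top ((202.33348083496094, 215.59210205078125), (152.02725219726562, 159.46075439453125), 158.09080505371094) [207.63909512 206.89821547]
```

View pics/c5.png

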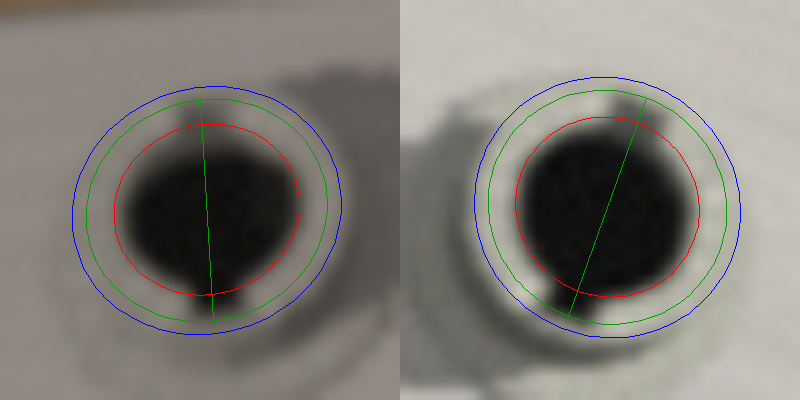

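```bash
python3 - <<'E'
from h import *
p=ctrl.get_obs()["ee_pos"];f=p-[0,0,.0404]
im=imaging.camera("top");cv2.imwrite("pics/top3.png",im);cam="top"
u,v=proj(cam,f+[0,0,.02]);u0,v0=int(u)-22,int(v)-20;k=13
D=cv2.resize(np.clip((im[v0:v0+40,u0:u0+44]/255.)**.6*255,0,255).astype(np.uint8),None,fx=k,fy=k,interpolation=cv2.INTER_CUBIC)
t=np.linspace(0,2*np.pi,120)
N=np.array([.6013,-.0965,.168])
for c,r,col in((f+[0,0,.0275],.0285,(0,255,255)),(f+[0,0,.010],.027,(0,255,255)),(N,.029,(255,0,0)),(N,.026,(0,160,0)),(N,.02,(0,0,255))):
    P=np.array([proj(cam,c+[r*np.cos(x),r*np.sin(x),0]) for x in t]);cv2.polylines(D,[np.int32((P-[u0,v0]+.5)*k)],False,col,1)
cv2.imwrite("pics/c6.png",D)
g=cv2.cvtColor(cv2.imread("pics/scene3.png"),cv2.COLOR_BGR2GRAY)
for r in range(262,276): print(r,g[r,212:250].tolist())
for z in(.0275,.012,.010):
    P=np.array([proj("scene",f+[.0285*np.cos(x),.0285*np.sin(x),z]) for x in t]);print(z,P.min(0),P.max(0))
E
```

```text
262 [143, 143, 142, 131, 107, 84, 102, 122, 126, 127, 123, 106, 69, 29, 17, 18, 18, 20, 28, 53, 93, 120, 126, 127, 125, 111, 67, 27, 17, 20, 41, 71, 92, 97, 98, 97, 99, 98]
263 [142, 142, 139, 123, 86, 62, 90, 117, 125, 126, 123, 112, 82, 41, 20, 23, 22, 25, 25, 46, 88, 117, 125, 126, 123, 107, 67, 29, 14, 19, 33, 61, 86, 95, 97, 97, 98, 98]
264 [143, 143, 140, 121, 79, 49, 79, 111, 123, 126, 125, 117, 93, 51, 25, 26, 27, 24, 23, 41, 79, 110, 121, 124, 122, 107, 71, 31, 17, 17, 29, 53, 79, 92, 95, 96, 96, 97]
265 [145, 145, 137, 115, 72, 41, 63, 98, 121, 126, 127, 121, 102, 61, 32, 26, 27, 27, 22, 34, 62, 94, 109, 113, 113, 103, 69, 32, 20, 18, 24, 50, 75, 90, 94, 95, 94, 94]
266 [145, 144, 135, 109, 63, 32, 49, 87, 115, 125, 126, 123, 106, 69, 37, 28, 27, 24, 24, 25, 48, 77, 94, 97, 94, 84, 54, 26, 17, 14, 25, 47, 72, 86, 91, 92, 95, 95]
267 [144, 143, 135, 110, 61, 29, 40, 72, 101, 114, 120, 120, 109, 80, 43, 26, 26, 25, 25, 23, 39, 65, 81, 77, 68, 51, 31, 21, 19, 17, 22, 48, 73, 85, 89, 91, 94, 96]
268 [143, 142, 134, 110, 61, 29, 30, 50, 72, 89, 98, 104, 103, 86, 49, 27, 27, 25, 
[... 698 characters left out ...]
7, 83, 86, 87, 88, 88, 93]
273 [144, 144, 140, 133, 115, 83, 44, 29, 28, 26, 27, 25, 25, 23, 24, 21, 22, 20, 21, 17, 16, 16, 16, 19, 16, 21, 17, 21, 28, 49, 71, 79, 82, 82, 86, 86, 89, 92]
274 [143, 143, 139, 134, 125, 102, 64, 38, 31, 29, 27, 27, 26, 26, 25, 24, 21, 21, 19, 22, 20, 16, 19, 21, 21, 22, 20, 26, 41, 63, 81, 81, 78, 81, 85, 87, 88, 90]
275 [141, 140, 138, 135, 130, 117, 91, 64, 41, 32, 27, 27, 27, 27, 26, 23, 19, 19, 21, 21, 21, 23, 21, 23, 21, 23, 26, 40, 61, 75, 84, 82, 76, 79, 86, 89, 88, 91]
0.0275 [214.84817025 252.12682482] [242.30543129 277.19491677]
0.012 [215.77228823 255.33792345] [242.78243483 280.11054392]
0.01 [215.88934679 255.74482018] [242.84285964 280.47975055]
```

View pics/c6.png

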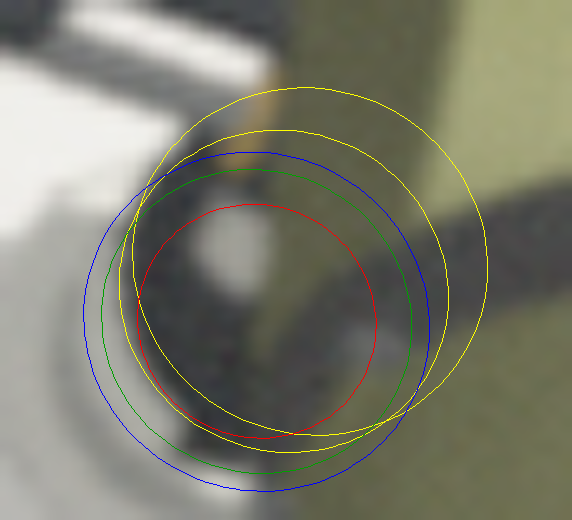

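Cap and neck agree within about 0.3–0.4 px in both views, which is under 1 mm. I'll correct the yaw by 0.01 and lower gently, watching the force.

Call:
apply_moves(
  deltas=[
    {"dp":[0,0.004,0],"roll":0.01,"grip":1},
    {"dp":[0,0.003,0],"roll":0,"grip":1},
    {"dp":[0,0,0],"roll":0,"grip":1},
    {"dp":[0,0.001,0],"roll":0,"grip":1},
    {"dp":[0,0.001,0],"roll":0,"grip":1},
    {"dp":[0,0.001,0],"roll":0,"grip":1},
    {"dp":[0,0,0],"roll":0,"grip":1},
  ],
)

```text
time_s: 9.78
ee_pos: [0.6012, -0.0965, 0.2064]
eef_rot: [-1.571, 0.0, 1.19]
force: [0.3, -0.7, -1.5]
grip_width: 0.0133
```

```bash
cat > o.py <<'E'
from h import *
o=ctrl.get_obs();print(o["time_s"],o["ee_pos"].round(4),o["eef_rot"].round(3),"F",o["force"].round(2),"M",o["moment"].round(3),o["qpos"][5].round(3),o["grip_width"].round(4))
E
python3 o.py
```

```text
Traceback (most recent call last):
  File "o.py", line 2, in <module>
    o=ctrl.get_obs();print(o["time_s"],o["ee_pos"].round(4),o["eef_rot"].round(3),"F",o["force"].round(2),"M",o["moment"].round(3),o["qpos"][5].round(3),o["grip_width"].round(4))
                                                                                                                                                         ^^^^^^^^^^^^^^^^^^^^^
AttributeError: 'float' object has no attribute 'round'
```

Call:
apply_moves(
  deltas=[
    {"dp":[0,0.001,0],"roll":0,"grip":1},
    {"dp":[0,0.001,0],"roll":0,"grip":1},
    {"dp":[0,0.001,0],"roll":0,"grip":1},
    {"dp":[0,0,0],"roll":0,"grip":1},
  ],
)

```text
time_s: 10.28
ee_pos: [0.6012, -0.0965, 0.2034]
eef_rot: [-1.571, -0.0, 1.19]
force: [-0.1, -0.4, -1.5]
grip_width: 0.0134
```

```bash
sed -i 's/,o\["grip_width"\].round(4)//' o.py; python3 o.py
```

```text
10.275 [ 0.6012 -0.0965  0.2034] [-1.571 -0.     1.19 ] F [-0.05 -0.41 -1.55] M [ 0.023 -0.16   0.024] -1.409
```

The foot is 5 mm into the mouth and the lugs are entering the notches, with no side force. Continuing to the seal.

Call:
apply_moves(
  deltas=[
    {"dp":[0,0.001,0],"roll":0,"grip":1},
    {"dp":[0,0.001,0],"roll":0,"grip":1},
    {"dp":[0,0.001,0],"roll":0,"grip":1},
    {"dp":[0,0.001,0],"roll":0,"grip":1},
    {"dp":[0,0.001,0],"roll":0,"grip":1},
    {"dp":[0,0,0],"roll":0,"grip":1},
  ],
)

```text
time_s: 11.02
ee_pos: [0.6011, -0.0965, 0.1984]
eef_rot: [-1.571, -0.0, 1.19]
force: [-1.9, 1.0, 0.5]
grip_width: 0.0134
```

```bash
python3 o.py
```

```text
11.025 [ 0.6011 -0.0965  0.1984] [-1.571 -0.     1.19 ] F [-1.88  1.    0.47] M [ 0.26   0.279 -0.005] -1.409
```

Call:
apply_moves(
  deltas=[
    {"dp":[0,0.001,0.0003],"roll":0,"grip":1},
    {"dp":[0,0.001,0],"roll":0,"grip":1},
    {"dp":[0,0.0005,0],"roll":0,"grip":1},
    {"dp":[0,0,0],"roll":0,"grip":1},
    {"dp":[0,0,0],"roll":0,"grip":1},
  ],
)

```text
time_s: 11.65
ee_pos: [0.6012, -0.0965, 0.1967]
eef_rot: [-1.572, -0.0, 1.19]
force: [-2.3, 0.3, 6.9]
grip_width: 0.0137
```

```bash
python3 o.py
```

```text
11.65 [ 0.6012 -0.0965  0.1967] [-1.572 -0.     1.19 ] F [-2.31  0.31  6.91] M [0.242 0.501 0.026] -1.409
```

Call:
apply_moves(
  deltas=[
    {"dp":[0,0.0007,0.0005],"roll":0,"grip":1},
    {"dp":[0,0,0],"roll":0,"grip":1},
    {"dp":[0,0,0],"roll":0.035,"grip":1},
    {"dp":[0,0,0],"roll":0.035,"grip":1},
    {"dp":[0,0,0],"roll":0.035,"grip":1},
    {"dp":[0,0,0],"roll":0,"grip":1},
  ],
)

```text
time_s: 12.4
ee_pos: [0.6011, -0.0964, 0.1962]
eef_rot: [-1.573, -0.001, 1.085]
force: [0.5, 0.1, 6.2]
grip_width: 0.0133
```

```bash
python3 o.py
```

```text
12.4 [ 0.6011 -0.0964  0.1962] [-1.573e+00 -1.000e-03  1.085e+00] F [0.48 0.13 6.22] M [ 0.138 -0.069  0.015] -1.304
```

Call:
apply_moves(
  deltas=[
    {"dp":[0,0,0],"roll":0.04,"grip":1},
    {"dp":[0,0,0],"roll":0.04,"grip":1},
    {"dp":[0,0,0],"roll":0.04,"grip":1},
    {"dp":[0,0,0],"roll":0,"grip":1},
  ],
)

```text
time_s: 12.9
ee_pos: [0.6011, -0.0964, 0.1962]
eef_rot: [-1.573, -0.001, 0.964]
force: [1.4, 0.0, 6.1]
grip_width: 0.0134
```

```bash
python3 o.py
```

```text
12.9 [ 0.6011 -0.0964  0.1962] [-1.573e+00 -1.000e-03  9.640e-01] F [1.41 0.01 6.08] M [ 0.124 -0.137 -0.025] -1.184
```

Free rotation at 13°, so the lugs are under the flange. Going on to about 36°.

Call:
apply_moves(
  deltas=[
    {"dp":[0,0,0],"roll":0.05,"grip":1},
    {"dp":[0,0,0],"roll":0.05,"grip":1},
    {"dp":[0,0,0],"roll":0.05,"grip":1},
    {"dp":[0,0,0],"roll":0.05,"grip":1},
    {"dp":[0,0,0],"roll":0.05,"grip":1},
    {"dp":[0,0,0],"roll":0.05,"grip":1},
    {"dp":[0,0,0],"roll":0.05,"grip":1},
    {"dp":[0,0,0],"roll":0.05,"grip":1},
    {"dp":[0,0,0],"roll":0,"grip":1},
  ],
)

```text
time_s: 14.02
ee_pos: [0.6012, -0.0963, 0.1963]
eef_rot: [-1.573, -0.002, 0.564]
force: [1.2, 0.9, 5.1]
grip_width: 0.0137
```

```bash
python3 o.py
```

```text
14.025 [ 0.6012 -0.0963  0.1963] [-1.573 -0.002  0.564] F [1.18 0.86 5.05] M [ 0.258 -0.237 -0.056] -0.783
```

Call:
apply_moves(
  deltas=[
    {"dp":[0,0,0],"roll":0.03,"grip":1},
    {"dp":[0,0,0],"roll":0.03,"grip":1},
    {"dp":[0,0,0],"roll":0.03,"grip":1},
    {"dp":[0,0,0],"roll":0.03,"grip":1},
    {"dp":[0,0,0],"roll":0,"grip":1},
  ],
)

```text
time_s: 14.65
ee_pos: [0.6012, -0.0963, 0.1963]
eef_rot: [-1.572, -0.003, 0.445]
force: [1.8, 1.8, 6.5]
grip_width: 0.0135
```

```bash
python3 o.py
```

```text
14.65 [ 0.6012 -0.0963  0.1963] [-1.572 -0.003  0.445] F [1.79 1.77 6.47] M [ 0.274 -0.3   -0.023] -0.664
```

Call:
apply_moves(
  deltas=[
    {"dp":[0.0004,0,0.0002],"roll":0.03,"grip":1},
    {"dp":[0,0,0],"roll":0.03,"grip":1},
    {"dp":[0,0,0],"roll":0.03,"grip":1},
    {"dp":[0,0,0],"roll":0.03,"grip":1},
    {"dp":[0,0,0],"roll":0,"grip":1},
  ],
)

```text
time_s: 15.28
ee_pos: [0.6013, -0.0963, 0.1962]
eef_rot: [-1.572, -0.002, 0.324]
force: [0.1, -1.7, 6.6]
grip_width: 0.0139
```

```bash
python3 o.py
```

```text
15.275 [ 0.6013 -0.0963  0.1962] [-1.572 -0.002  0.324] F [ 0.05 -1.75  6.64] M [-0.125 -0.005 -0.011] -0.543
```

Turned 50° and still free. I'll carry on in small calls.

Call:
apply_moves(
  deltas=[
    {"dp":[0,0,0],"roll":0.03,"grip":1},
    {"dp":[0,0,0],"roll":0.03,"grip":1},
    {"dp":[0,0,0],"roll":0.03,"grip":1},
    {"dp":[0,0,0],"roll":0.03,"grip":1},
    {"dp":[0,0,0],"roll":0,"grip":1},
  ],
)

```text
time_s: 15.9
ee_pos: [0.6009, -0.0962, 0.1962]
eef_rot: [-1.572, -0.001, 0.205]
force: [-4.2, -1.4, 7.5]
grip_width: 0.0135
```

```bash
python3 o.py
```

```text
15.9 [ 0.6009 -0.0962  0.1962] [-1.572e+00 -1.000e-03  2.050e-01] F [-4.17 -1.43  7.47] M [-0.077  0.729  0.173] -0.423
```

Torque is rising (0.17 N m), so the stop is near 56°. Smaller steps now.

Call:
apply_moves(
  deltas=[
    {"dp":[0,0,0],"roll":0.02,"grip":1},
    {"dp":[0,0,0],"roll":0.02,"grip":1},
    {"dp":[0,0,0],"roll":0,"grip":1},
  ],
)

```text
time_s: 16.27
ee_pos: [0.6008, -0.0963, 0.1962]
eef_rot: [-1.572, -0.001, 0.165]
force: [-5.0, -0.9, 7.4]
grip_width: 0.0137
```

```bash
python3 o.py
```

```text
16.275 [ 0.6008 -0.0963  0.1962] [-1.572e+00 -1.000e-03  1.650e-01] F [-4.99 -0.89  7.4 ] M [-0.118  0.848  0.316] -0.384
```

Call:
apply_moves(
  deltas=[
    {"dp":[0,0,0],"roll":0.02,"grip":1},
    {"dp":[0,0,0],"roll":0.02,"grip":1},
    {"dp":[0,0,0],"roll":0,"grip":1},
  ],
)

```text
time_s: 16.65
ee_pos: [0.6008, -0.0962, 0.1962]
eef_rot: [-1.572, -0.001, 0.125]
force: [-5.4, -0.0, 8.1]
grip_width: 0.0132
```

```bash
python3 o.py
```

```text
16.65 [ 0.6008 -0.0962  0.1962] [-1.572e+00 -1.000e-03  1.250e-01] F [-5.45 -0.05  8.12] M [-0.059  0.768  0.438] -0.344
```

Call:
apply_moves(
  deltas=[
    {"dp":[0,0,0],"roll":0.02,"grip":1},
    {"dp":[0,0,0],"roll":0,"grip":1},
  ],
)

```text
time_s: 16.9
ee_pos: [0.6009, -0.0962, 0.1962]
eef_rot: [-1.572, -0.001, 0.105]
force: [-4.6, 0.9, 7.3]
grip_width: 0.0135
```

```bash
python3 o.py
```

```text
16.9 [ 0.6009 -0.0962  0.1962] [-1.572e+00 -1.000e-03  1.050e-01] F [-4.64  0.91  7.28] M [-0.059  0.753  0.276] -0.324
```

Call:
apply_moves(
  deltas=[
    {"dp":[0,0,0],"roll":0.02,"grip":1},
    {"dp":[0,0,0],"roll":0,"grip":1},
  ],
)

```text
time_s: 17.15
ee_pos: [0.6009, -0.0961, 0.1962]
eef_rot: [-1.572, -0.001, 0.085]
force: [-4.2, -0.8, 7.2]
grip_width: 0.0136
```

```bash
python3 o.py
```

```text
17.15 [ 0.6009 -0.0961  0.1962] [-1.572e+00 -1.000e-03  8.500e-02] F [-4.24 -0.75  7.16] M [-0.007  0.63   0.218] -0.304
```

Call:
apply_moves(
  deltas=[
    {"dp":[0,0,0],"roll":0.02,"grip":1},
    {"dp":[0,0,0],"roll":0.02,"grip":1},
    {"dp":[0,0,0],"roll":0,"grip":1},
  ],
)

```text
time_s: 17.52
ee_pos: [0.601, -0.0962, 0.1962]
eef_rot: [-1.572, -0.001, 0.045]
force: [-3.6, -0.2, 6.5]
grip_width: 0.0138
```

```bash
python3 o.py
```

```text
17.525 [ 0.601  -0.0962  0.1962] [-1.572e+00 -1.000e-03  4.500e-02] F [-3.55 -0.21  6.5 ] M [-0.07   0.596  0.142] -0.263
```

Call:
apply_moves(
  deltas=[
    {"dp":[0,0,0],"roll":0.02,"grip":1},
    {"dp":[0,0,0],"roll":0.02,"grip":1},
    {"dp":[0,0,0],"roll":0,"grip":1},
  ],
)

```text
time_s: 17.9
ee_pos: [0.601, -0.0962, 0.1962]
eef_rot: [-1.571, -0.002, 0.005]
force: [-3.4, 0.1, 7.4]
grip_width: 0.0135
```

```bash
python3 o.py
```

```text
17.9 [ 0.601  -0.0962  0.1962] [-1.571 -0.002  0.005] F [-3.44  0.06  7.42] M [0.034 0.439 0.049] -0.223
```

Call:
apply_moves(
  deltas=[
    {"dp":[0,0,0],"roll":0.02,"grip":1},
    {"dp":[0,0,0],"roll":0.02,"grip":1},
    {"dp":[0,0,0],"roll":0,"grip":1},
  ],
)

```text
time_s: 18.27
ee_pos: [0.6011, -0.0962, 0.1962]
eef_rot: [-1.572, -0.002, -0.035]
force: [-1.3, -0.9, 5.9]
grip_width: 0.0134
```

```bash
python3 o.py
```

```text
18.275 [ 0.6011 -0.0962  0.1962] [-1.572 -0.002 -0.035] F [-1.26 -0.89  5.89] M [-0.041  0.176  0.007] -0.183
```

Call:
apply_moves(
  deltas=[
    {"dp":[0,0,0],"roll":0.02,"grip":1},
    {"dp":[0,0,0],"roll":0.02,"grip":1},
    {"dp":[0,0,0],"roll":0,"grip":1},
  ],
)

```text
time_s: 18.65
ee_pos: [0.6012, -0.0962, 0.1962]
eef_rot: [-1.571, -0.002, -0.075]
force: [-1.5, -0.9, 6.3]
grip_width: 0.0138
```

```bash
python3 o.py
```

```text
18.65 [ 0.6012 -0.0962  0.1962] [-1.571 -0.002 -0.075] F [-1.55 -0.94  6.27] M [-0.082  0.187  0.024] -0.143
```

Call:
apply_moves(
  deltas=[
    {"dp":[0,0,0],"roll":0.02,"grip":1},
    {"dp":[0,0,0],"roll":0.02,"grip":1},
    {"dp":[0,0,0],"roll":0,"grip":1},
  ],
)

```text
time_s: 19.02
ee_pos: [0.6012, -0.0962, 0.1962]
eef_rot: [-1.571, -0.002, -0.115]
force: [-1.3, -0.9, 6.9]
grip_width: 0.0134
```

```bash
python3 o.py
```

```text
19.025 [ 0.6012 -0.0962  0.1962] [-1.571 -0.002 -0.115] F [-1.27 -0.86  6.88] M [-0.07   0.152 -0.001] -0.103
```

Call:
apply_moves(
  deltas=[
    {"dp":[0,0,0],"roll":0.02,"grip":1},
    {"dp":[0,0,0],"roll":0.02,"grip":1},
    {"dp":[0,0,0],"roll":0.02,"grip":1},
    {"dp":[0,0,0],"roll":0,"grip":1},
  ],
)

```text
time_s: 19.52
ee_pos: [0.6012, -0.0963, 0.1962]
eef_rot: [-1.571, -0.002, -0.175]
force: [-1.0, -1.8, 7.6]
grip_width: 0.0134
```

```bash
python3 o.py
```

```text
19.525 [ 0.6012 -0.0963  0.1962] [-1.571 -0.002 -0.175] F [-1.02 -1.76  7.64] M [-0.09  0.14 -0.03] -0.043
```

Call:
apply_moves(
  deltas=[
    {"dp":[0,0,0],"roll":0.02,"grip":1},
    {"dp":[0,0,0],"roll":0.02,"grip":1},
    {"dp":[0,0,0],"roll":0.02,"grip":1},
    {"dp":[0,0,0],"roll":0,"grip":1},
  ],
)

```text
time_s: 20.02
ee_pos: [0.6012, -0.0963, 0.1962]
eef_rot: [-1.571, -0.002, -0.235]
force: [-2.0, -1.1, 6.7]
grip_width: 0.0137
```

```bash
python3 o.py
```

```text
20.025 [ 0.6012 -0.0963  0.1962] [-1.571 -0.002 -0.235] F [-1.99 -1.11  6.75] M [-0.124  0.11   0.009] 0.017
```

Call:
apply_moves(
  deltas=[
    {"dp":[0,0,0],"roll":0.02,"grip":1},
    {"dp":[0,0,0],"roll":0.02,"grip":1},
    {"dp":[0,0,0],"roll":0,"grip":1},
  ],
)

```text
time_s: 20.4
ee_pos: [0.6012, -0.0963, 0.1962]
eef_rot: [-1.571, -0.002, -0.275]
force: [-1.3, -1.1, 6.8]
grip_width: 0.0134
```

```bash
python3 o.py
```

```text
20.4 [ 0.6012 -0.0963  0.1962] [-1.571 -0.002 -0.275] F [-1.31 -1.12  6.8 ] M [-0.136  0.183 -0.008] 0.057
```

Call:
apply_moves(
  deltas=[
    {"dp":[0,0,0],"roll":0.02,"grip":1},
    {"dp":[0,0,0],"roll":0.02,"grip":1},
    {"dp":[0,0,0],"roll":0,"grip":1},
  ],
)

```text
time_s: 20.78
ee_pos: [0.601, -0.0962, 0.1962]
eef_rot: [-1.571, -0.002, -0.315]
force: [-2.6, -1.5, 7.2]
grip_width: 0.0138
```

```bash
python3 o.py
```

```text
20.775 [ 0.601  -0.0962  0.1962] [-1.571 -0.002 -0.315] F [-2.58 -1.52  7.16] M [-0.113  0.406  0.096] 0.097
```

The torque rise and the side-moment pattern came back 31° after the first contact: the ratchet has clicked once and the lugs are on the stop again. I'll ease the torque and pressure, then let go.

Call:
apply_moves(
  deltas=[
    {"dp":[0,-0.0007,0],"roll":-0.03,"grip":1},
    {"dp":[0,0,0],"roll":0,"grip":1},
    {"dp":[0,0,0],"roll":0,"grip":0.2},
    {"dp":[0,0,0],"roll":0,"grip":0.2},
    {"dp":[0,0,0],"roll":0,"grip":0.2},
    {"dp":[0,0,0],"roll":0,"grip":0.2},
  ],
  newtons=20,
)

```text
time_s: 21.52
ee_pos: [0.6007, -0.0959, 0.1958]
eef_rot: [-1.571, 0.0, -0.285]
force: [0.3, -0.2, -0.4]
grip_width: 0.0373
```

Call:
apply_moves(
  deltas=[
    {"dp":[0,-0.02,0],"roll":0,"grip":0.2},
    {"dp":[0,-0.04,0],"roll":0,"grip":0.2},
    {"dp":[0,-0.04,0],"roll":0,"grip":0.2},
    {"dp":[-0.05,0,0.02],"roll":0,"grip":0.2},
    {"dp":[-0.05,0,0.02],"roll":0,"grip":0.2},
    {"dp":[-0.05,0,0.02],"roll":0,"grip":0.2},
    {"dp":[-0.05,0,0.02],"roll":0,"grip":0.2},
    {"dp":[0,0,0],"roll":0,"grip":0.2},
    {"dp":[0,0,0],"roll":0,"grip":0.2},
  ],
)

```text
time_s: 22.65
ee_pos: [0.4317, 0.0369, 0.2962]
eef_rot: [-1.571, -0.001, -0.285]
force: [0.5, -0.8, -0.6]
grip_width: 0.0378
```

```bash
python3 o.py; python3 - <<'E'
from h import *
out=[]
for cam in("scene","top"):
    im=imaging.camera(cam);cv2.imwrite(f"pics/{cam}9.png",im)
    N=np.array([.6012,-.0963,.168]);u,v=proj(cam,N);u0,v0=int(u)-22,int(v)-22;k=9
    D=cv2.resize(np.clip((im[v0:v0+44,u0:u0+44]/255.)**.6*255,0,255).astype(np.uint8),None,fx=k,fy=k,interpolation=cv2.INTER_CUBIC)
    t=np.linspace(0,2*np.pi,120)
    P=np.array([proj(cam,N+[.0285*np.cos(x),.0285*np.sin(x),.016]) for x in t]);cv2.polylines(D,[np.int32((P-[u0,v0]+.5)*k)],False,(0,255,255),1)
    out.append(D)
cv2.imwrite("pics/c9.png",np.hstack(out))
E
```

```text
22.65 [0.4317 0.0369 0.2962] [-1.571e+00 -1.000e-03 -2.850e-01] F [ 0.45 -0.78 -0.58] M [ 0.006 -0.07  -0.008] 0.285
```

View pics/c9.png

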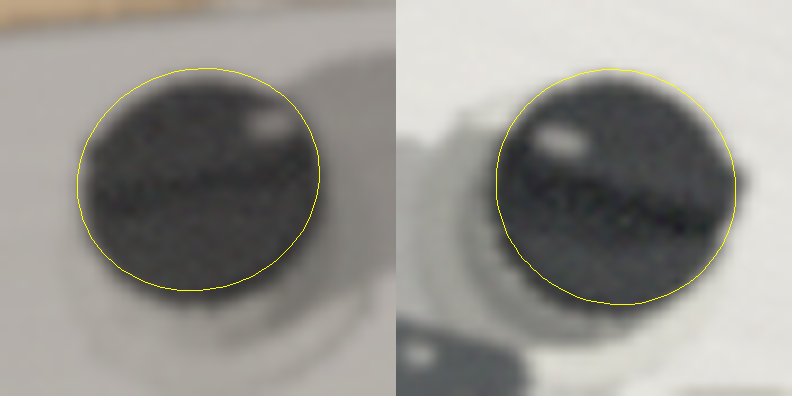

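The pictures show the cap sitting level on the neck, with the bar at the released angle and the mark at about (562,140) in the top crop. The gripper is clear.

```bash
python3 -c "
from station import ctrl
print(ctrl.hand_in())"
```

```text
the job is handed in; nothing more can be done
None
```

I locked the middle-sized cap in the filler neck, took the ratchet one click past the stop, and handed the job in at about 23 s. `hand_in()` gives no verdict, and the slip and lug angles can't be seen, so they are worked out from the torque readings.

- **Seating:** The cap went into the notches with about 2 N of side force. Pressing against the spring took about 8 N.
- **Turning:** It turned freely under the flange until torque began to rise, around 56° past the notch. Torque then climbed to about 0.44 N m and fell away, which I took as the click.
- **Turning past the click:** I couldn't tell the click from the torque drop alone, so I kept turning slowly to check. Torque rose again, to only 0.10 N m, about 31° after the first rise, which fits exactly one click. I then eased off, let go and moved clear.
- **Last checks:** The final pictures show the cap level and centred on the neck. The bar sits where it was released, which puts the lugs about 55° past the notches. The tool force is near zero.

The two cameras first disagreed by about 5 mm on the cap and neck positions. I used the average, and closer overlay checks agreed to within about 1 mm.

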